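# Present the labelled horn sample in the press-to-light viewer

## Robot

A 6-joint arm with a two-finger parallel gripper is mounted at the origin on a cart in front of the work surface, level with it; the furniture and walls round the work are solid. World frame = base frame: x ahead of the robot, y to its left, z up, the work surface at z = 0. Lengths are in mm, angles in rad, forces in N, time in s.
With the tool pointing down it reaches from about 300 to 875 mm from the base axis. Payload 6.4 kg.
Tool frame: the origin (TCP) lies midway between the tips of the shut fingers; the grasp point (between the pads) lies 19 mm behind it; z points along the fingers, y is the line along which they close (so a half turn about z gives the same grasp; the last joint's range is limited). The gripper opens to 85 mm and grips with 20 to 120 N. Pads are 22 mm wide; open, the fingers measure 114 mm over their backs; the gripper's body (76 mm by 85 mm) begins 54 mm behind the grasp point. The pads swing forward as they close: fully open they stand 13 mm farther back than shut.
Start: joints at [1.054, 0.181, 1.607, -0, 1.354, -0.206], TCP at [175.835, 547.47, 231.288] pointing down, gripper open.
Joint ranges: [-2.99, 2.99], [-0.89, 2.07], [0.3, 2.58], [-1.14, 4.28], [0, 2.63], [-3.12, 3.12]. Speed limits (rad/s): [2.57, 2.57, 3.01, 3.14, 3.14, 3.14].

## Interface

Orientations are given as a unit quaternion [x, y, z, w].
In Python, from plant import bot gives the robot as it stands.
- The arm moves only by the tool servo_tool, never from a script. Its argument "series" is a list of rows, each a list of 3 entries, a list of its own where there are three numbers: the turn, a rotation vector about the tool's x, y, z in rad, then the shift along the tool's x, y, z in mm, then the gripper command: -1 is shut, 1 is fully open, values between are in proportion. In form: [[[ax, ay, az], [tx, ty, tz], grip], ...]. A call has 1 to 8 rows; each row shifts and turns the commanded pose from where the row before left it, along the tool's axes as they then stand; what a row does not reach is not made up. A row lasts 1/8 s, in which the tool goes at most 62.5 mm and 10.7 degrees, less where a joint would pass 70% of its speed; a pose out of reach is approached as far as the arm can. A call with a gripper value outside its range is refused whole. The fingers move at their own pace and stop on an object; "grip_force" is the grip in N (left out, the last holds). Time passes only in rows, so rows that do not move let the fingers close. It gives the time, the measured TCP pose, the force and the opening at its end, in the units of the state.
- bot.observe(): the state, without advancing time (a new reading comes with each control period).
- bot.capture(name): name is "scene" or "side" or "wrist"; returns a dict with "frame" (384x512x3 uint8, red, green, blue), "camera_matrix" (3x3 intrinsics, pixels), "world_to_cam" (4x4, takes a point from world to camera coordinates); the wrist camera has in their place "hand_eye" (4x4, takes a point from camera to tool coordinates, whose origin is the TCP and whose axes are the flange's). Camera axes: x right, y down, z forward; pixel columns grow to the right and rows downward; lengths in mm; the calibration is good to about 2 mm. A picture is of the moment at which its call begins: read the wrist's pose just before it. There is no depth.
- bot.finish_job(): hands the job in, once; it reports no verdict.
The state is a dict: "time": time; "qpos": joint angles; "qd": joint speeds; "joint_efforts": joint torques, N m; "eef_pos": TCP position; "tcp_rot": TCP orientation; "contact_force": force on the tool from outside, world axes, zero at the start; "torque": the same for the moment, N m; "gripper_width": finger opening in mm.
Only numpy, scipy, OpenCV 4.12 (cv2) and the standard library are available. Lean on these libraries where they do the work, as an engineer would, in place of code of your own. Each camera call takes 0.05 s, during which the arm holds its last target. There are 200 camera calls.

## Task

One of the three glass horn samples is labelled: it has a frosted end, marked by one cut-off corner. Pick it up by its long edges, lay it on the sloping bed of the viewer with the frosted end at the top and the label up, slide it down under the lips until it has pressed the spring foot fully home, without forcing the glass, and leave the other two plates alone. The lamp burns only while the foot is held down, so finish still gripping the plate by its edges and holding it there; do not let go.

Things in the scene. Friction and masses are not known exactly. Their poses are not given: they have to be found in the camera images.
- sample_plate: labelled glass sample plate, 110 long x 44 wide x 8 mm thick, 90 g, a slip of brown horn sealed in it. Origin: centre of its underside; x along its length towards the frosted end, z out of the label face (up as it lies). The last 28 mm at +x are frosted; of all its corners only the one at +x, -y is cut off (11 mm), the right-hand one seen with the label up and the frosted end away
- label (a point): centre of the frosted patch of the labelled plate, on its upper face: 41 mm from the plate's centre along its x, 8 mm above its underside
- plain_plate_a: unlabelled glass plate with horn, same 110 x 44 x 8 mm, all corners square, no frosted end; origin at the centre of its underside, x along its length
- plain_plate_b: a second unlabelled plate, the same as plain_plate_a
- viewer: grey press-to-light viewer, fixed to the bench; foot plate 150 x 100 mm, origin at its centre on the bench, x ahead (from the low to the high end of its bed), z up. Its lamp box is 38 mm wide, raked 30 degrees, 95 mm high at the far end; its low end faces the robot
- bed (a point): middle of the bed's low end, on the bed surface 42 mm above the bench, at the face of the free spring foot: x up the 30 degree slope, y across, z square off the bed. Bed from x = 0 to 104 mm. Side rails 48 mm apart, 12 mm high, up to x = 24 mm, then flared to 36 mm; lips over them 12 mm above the bed, 36 mm apart, up to x = 19 mm. Above that the sides are open
- foot (a joint): spring foot across the low end of the bed, moved by the end of the plate: 0 free, 0.010 m pressed fully home down the slope (bed -x). Spring force 1.4 N at first, 5.4 N when home; it pushes the plate back when let go

How it is judged:
By the outcome, as a careful person would: the job done as asked, in the order asked, and still so for the second after the job is handed in, while the arm keeps its last pose, push and grip.
It also fails if it takes over 42 s, if anything falls off the work surface, if the arm or the gripper's body presses on something with over 40 N, if the wrist force passes 120 N, or if a joint passes its speed limit or range.

## Working session

There is one attempt and no reset: what is moved stays moved. The work goes in short steps, Python scripts to look and compute and a tool call to move; the robot and the scene stay as the last step left them, time stands still between calls to the robot, and variables do not carry over. Pictures are saved under pics/ and viewed, on a budget of 10 in all, crops included, one or two more only if the job needs it, and the job is handed in when it is done.

Besides the shell and the picture viewer there is one more tool, called by a JSON object that holds its "method" and its "body". servo_tool: Moves the arm, as the interface text tells. Its arguments: {"type":"object","properties":{"series":{"type":"array","items":{"type":"array"}},"grip_force":{"type":"number"}},"required":["series"]}

```bash
mkdir -p pics; ls; python3 - <<'E'
from plant import bot
import cv2,numpy as np
s=bot.observe();print(s)
for n in("scene","side","wrist"):
    c=bot.capture(n);cv2.imwrite(f"pics/{n}0.png",c["frame"][...,::-1])
    print(n,{k:np.round(v,3).tolist() for k,v in c.items() if k!="frame"})
a=cv2.imread("pics/scene0.png");b=cv2.imread("pics/side0.png");
E
```

```text
pics
{'time': 0.0, 'qpos': array([ 1.05367090e+00,  1.81521114e-01,  1.60801585e+00, -4.28437952e-05,
        1.35383766e+00, -2.06310069e-01]), 'qd': array([-0.00033801, -0.00023852,  0.00120509, -0.00070133, -0.00068154,
        0.00043683]), 'joint_efforts': array([-2.36217311e-03, -4.44867218e+01, -3.51337552e+01, -6.33477175e-04,
        9.22708452e-03,  8.45784797e-06]), 'eef_pos': array([175.56936042, 546.94233417, 230.39159136]), 'tcp_rot': array([ 1.54778243e-01,  9.87948835e-01, -8.40730186e-04, -2.95740419e-04]), 'contact_force': array([-0.09151779, -0.55822339,  0.23970552]), 'torque': array([0.04091934, 0.07034513, 0.00060278]), 'gripper_width': 85.44790964694785}
scene {'camera_matrix': [[398.585, 0.0, 253.588], [0.0, 398.585, 192.967], [0.0, 0.0, 1.0]], 'world_to_cam': [[0.702, -0.712, -0.007, -357.482], [-0.527, -0.512, -0.679, 305.686], [0.48, 0.48, -0.734, 830.271], [0.0, 0.0, 0.0, 1.0]]}
side {'camera_matrix': [[354.036, 0.0, 252.901], [0.0, 354.036, 191.836], [0.0, 0.0, 1.0]], 'world_to_cam': [[0.609, -0.793, -0.013, -298.167], [-0.686, -0.517, -0.512, 399.691], [0.399, 0.321, -0.859, 701.807], [0.0, 0.0, 0.0, 1.0]]}
wrist {'camera_matrix': [[269.598, 0.0, 255.782], [0.0, 269.598, 189.018], [0.0, 0.0, 1.0]], 'hand_eye': [[0.001, -0.957, -0.289, 73.416], [1.0, 0.001, 0.0, 1.153], [0.0, -0.289, 0.957, -142.698], [0.0, 0.0, 0.0, 1.0]]}
```

View pics/scene0.png

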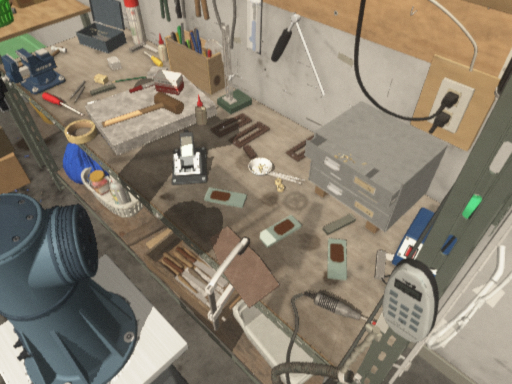

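View pics/side0.png

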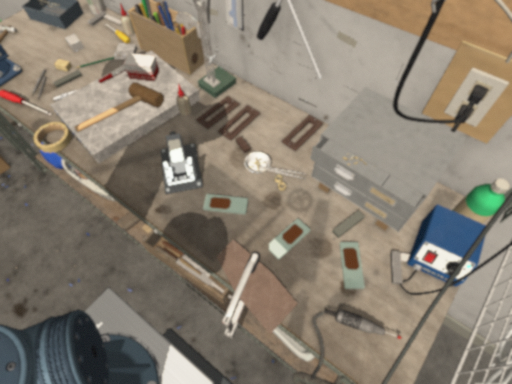

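View pics/wrist0.png

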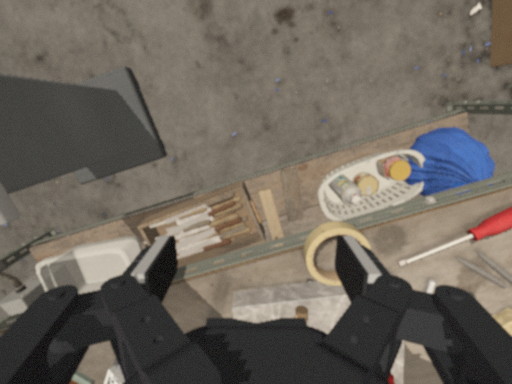

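Middle plate (scene ~(281,231), side ~(289,238)) has the white frosted end at lower left; viewer at scene ~(188,160), side ~(181,165). I'll zoom into both in one montage.

```bash
python3 - <<'E'
import cv2,numpy as np
a=cv2.imread("pics/scene0.png");b=cv2.imread("pics/side0.png")
t=lambda im,x,y:cv2.resize(im[y:y+50,x:x+62],None,fx=6,fy=6,interpolation=cv2.INTER_CUBIC)
cv2.imwrite("pics/m.png",np.vstack([np.hstack([t(a,158,135),t(b,151,142)]),np.hstack([t(a,250,208),t(b,258,213)])]))
E
```

```text
(no output)
```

View pics/m.png

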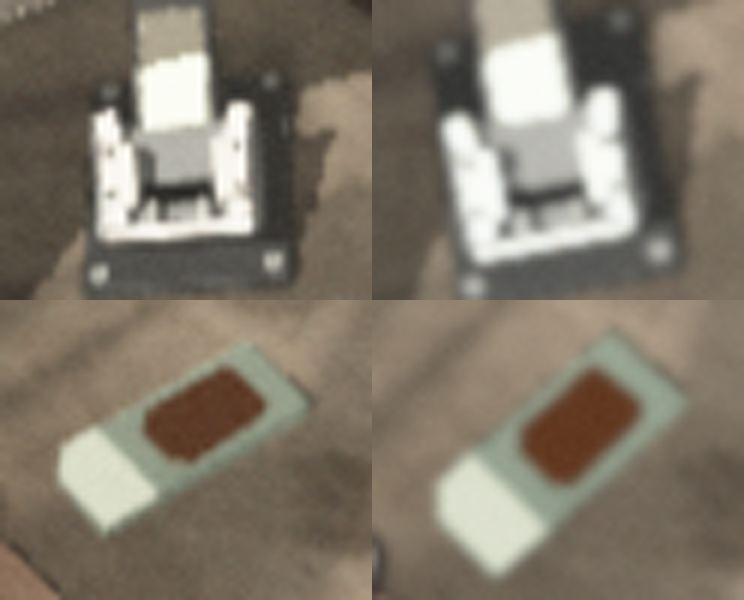

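Montage: plate corners (top/right at the plain end, bottom square and cut corner lower left at the frosted end) and the viewer's foot-plate screws are clear. The cut corner is on the left looking from the frosted end inward, as specified.

```bash
cat > h.py <<'E'
import numpy as np,cv2,pickle
from scipy.spatial.transform import Rotation as R
def P(c,s=None):
    if "world_to_cam" in c: T=c["world_to_cam"]
    else:
        W=np.eye(4);W[:3,:3]=R.from_quat(s["tcp_rot"]).as_matrix();W[:3,3]=s["eef_pos"]
        T=np.linalg.inv(W@c["hand_eye"])
    return c["camera_matrix"]@T[:3]
def tri(P1,P2,a,b):
    X=cv2.triangulatePoints(P1,P2,np.array(a,float).T,np.array(b,float).T);return (X[:3]/X[3]).T
def onz(P,p,z):
    "pixels -> world on plane z"
    H=np.c_[P[:,0],P[:,1],P[:,2]*z+P[:,3]]
    q=np.linalg.solve(H,np.c_[p,np.ones(len(p))].T);return (q[:2]/q[2]).T
E
python3 - <<'E'
from plant import bot
from h import *
np.set_printoptions(precision=1,suppress=True)
Ps=P(bot.capture("scene"));Pd=P(bot.capture("side"))
f=lambda l,x0,y0,ox,oy:[(ox+(x-x0+.5)/6-.5,oy+(y-y0+.5)/6-.5) for x,y in l]
a=f([(250,343),(310,405),(105,535)],0,300,250,208);b=f([(612,330),(688,402),(497,578)],372,300,258,213)
print(tri(Ps,Pd,a,b));print(onz(Ps,a,8),onz(Pd,b,8))
a=f([(99,274),(274,262),(110,92),(271,80)],0,0,158,135);b=f([(473,287),(660,250),(447,52),(620,17)],372,0,151,142)
print(tri(Ps,Pd,a,b))
for z in(4,8):
  for q in (onz(Ps,a,z),onz(Pd,b,z)): print(z,q.tolist(),q.mean(0))
E
```

```text
[[ 556.4  -92.1    3. ]
 [ 544.3 -136.2    9.4]
 [ 437.9 -116.6    3.1]]
[[ 553.9  -94.9]
 [ 545.8 -135.7]
 [ 435.7 -119.1]] [[ 553.   -92.6]
 [ 544.4 -135.6]
 [ 435.7 -117.1]]
[[414.4 222.8  13.6]
 [479.  172.1  10.4]
 [501.1 326.7   9.2]
 [567.5 278.7   4.9]]
4 [[419.91559406906555, 230.79178294025888], [483.34353752779214, 177.03816649356878], [504.9270637044981, 331.5340745603041], [568.677396585202, 279.19636835367936]] [494.2 254.6]
4 [[416.39350617161404, 229.22298527506203], [480.65281613412606, 176.07965052989877], [502.3682418852452, 331.1317529530815], [567.1850452544019, 279.69988730711464]] [491.6 254. ]
8 [[417.9100912949418, 227.20276570769636], [481.0250878935408, 173.714364000287], [502.50212320235516, 327.4480053641211], [565.9379185871352, 275.368527943273]] [491.8 250.9]
8 [[415.18707933679593, 226.80011894105814], [479.12485023201594, 173.922701434918], [500.7316168994017, 328.19895817248863], [565.2240916302283, 277.0244459608887]] [490.1 251.5]
```

{"method": "servo_tool", "body": {"series": [[[0, 0, -0.157], [0, 0, 0], 1], [[0, 0, 0], [-35, -49.5, 0], 1], [[0, 0, 0], [-35, -49.5, 0], 1], [[0, 0, 0], [-35, -49.5, 0], 1], [[0, 0, 0], [-35, -49.5, 0], 1], [[0, 0, 0], [-35, -49.5, 0], 1], [[0, 0, 0], [-35, -49.5, 0], 1], [[0, 0, 0], [-35, -49.5, 0], 1]], "grip_force": 30}}

```text
time: 1.25
eef_pos: [365.4, 165.8, 231.6]
tcp_rot: [0.077, 0.997, 0.0, 0.001]
contact_force: [1.0, 0.6, -0.0]
gripper_width: 85.4
```

{"method": "servo_tool", "body": {"series": [[[0, 0, 0], [-35, -49.5, 10], 1], [[0, 0, 0], [-35, -49.5, 15], 1], [[0, 0, 0], [-35, -49.5, 20], 1], [[0, 0, 0], [-35, -49.5, 20], 1], [[0, 0, 0], [-35, -49.5, 20], 1], [[0, 0, 0], [0, 0, 20], 1], [[0, 0, 0], [0, 0, 0], 1]]}}

```text
time: 2.12
eef_pos: [496.7, -100.4, 125.7]
tcp_rot: [0.077, 0.997, 0.001, -0.002]
contact_force: [-0.1, 0.4, -0.7]
gripper_width: 85.6
```

```bash
python3 - <<'E'
from plant import bot
from h import *
s=bot.observe();c=bot.capture("wrist");cv2.imwrite("pics/w1.png",c["frame"][...,::-1]);pickle.dump((s,c),open("w1.pkl","wb"))
print(s["time"],s["eef_pos"],s["qpos"],R.from_quat(s["tcp_rot"]).as_matrix().round(3))
E
```

```text
2.125 [ 496.70913897 -100.36811905  125.69361104] [-4.34050414e-01  1.57618978e-01  1.86505539e+00  1.02943339e-04
  1.12346187e+00 -1.84977685e+00] [[-0.988  0.154 -0.004]
 [ 0.154  0.988  0.002]
 [ 0.004  0.001 -1.   ]]
```

View pics/w1.png

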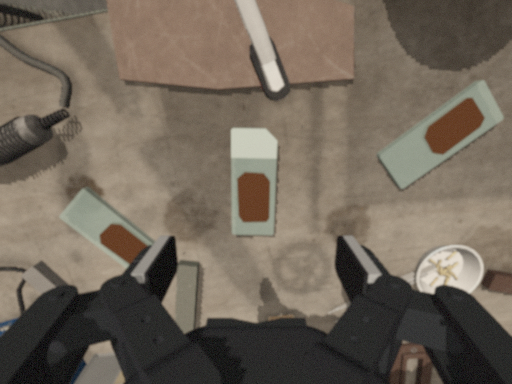

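Wrist view: plate nearly aligned with the tool; frosted end corners (231,128) and cut (265,128)-(277,141), plain end (231,235)-(274,236); a plain plate's near corner at ~(152,245).

```bash
python3 - <<'E'
from h import *
np.set_printoptions(precision=1,suppress=True)
s,c=pickle.load(open("w1.pkl","rb"));Pw=P(c,s)
p=[(231,128),(265,128),(277,141),(231,235.5),(274.5,236),(277,128),(152,245),(130,266)]
q=onz(Pw,p,8);print(q)
print("yaw",np.degrees(np.arctan2(*(q[0]-q[3])[::-1])), np.degrees(np.arctan2(*(q[2]-q[4])[::-1])))
# heights: triangulate w/ scene, side
from plant import bot
f=lambda l,x0,y0,ox,oy:[(ox+(x-x0+.5)/6-.5,oy+(y-y0+.5)/6-.5) for x,y in l]
a=f([(250,343),(310,405),(105,535)],0,300,250,208);b=f([(612,330),(688,402),(497,578)],372,300,258,213)
w=[p[4],p[3],p[0]]
for n,m in(("scene",a),("side",b)): print(tri(Pw,P(bot.capture(n)),w,m))
E
```

```text
[[ 438.6 -113.8]
 [ 443.6  -82. ]
 [ 457.4  -72.4]
 [ 548.6 -133.8]
 [ 556.3  -88.2]
 [ 445.3  -70.8]
 [ 546.6 -219.7]
 [ 567.9 -250.3]]
yaw 169.68584077158727 170.94789340776995
[[ 563.   -88.1   -5.6]
 [ 549.  -134.     4.1]
 [ 439.7 -115.1   -0.1]]
[[ 563.6  -88.4  -11.4]
 [ 548.6 -134.7    2.3]
 [ 439.4 -115.1   -3.5]]
```

{"method": "servo_tool", "body": {"series": [[[0, 0, 0.01], [14.5, -1, 20], 0.3], [[0, 0, 0], [0, 0, 30], 0.3], [[0, 0, 0], [0, 0, 30], 0.3], [[0, 0, 0], [0, 0, 25], 0.3], [[0, 0, 0], [0, 0, 15], 0.3], [[0, 0, 0], [0, 0, 4], 0.3], [[0, 0, 0], [0, 0, 0], 0.3], [[0, 0, 0], [0, 0, 0], 0.3]]}}

```text
time: 3.28
eef_pos: [484.5, -99.5, 4.5]
tcp_rot: [0.082, 0.997, -0.0, 0.001]
contact_force: [0.9, -0.5, 0.9]
gripper_width: 55.3
```

{"method": "servo_tool", "body": {"series": [[[0, 0, 0], [0, 0, 1.5], 0.3], [[0, 0, 0], [0, 0, 0], 0.3]]}}

```text
time: 3.52
eef_pos: [483.8, -99.3, 2.3]
tcp_rot: [0.082, 0.997, -0.0, 0.0]
contact_force: [1.0, 0.2, -1.2]
gripper_width: 55.6
```

{"method": "servo_tool", "body": {"series": [[[0, 0, 0], [0, 0, 1.5], 0.3], [[0, 0, 0], [0, 0, 1.5], 0.3], [[0, 0, 0], [0, 0, 0], 0.3]]}}

```text
time: 3.9
eef_pos: [483.5, -99.1, -1.2]
tcp_rot: [0.082, 0.997, 0.0, -0.0]
contact_force: [-0.7, -0.4, 0.2]
gripper_width: 55.7
```

{"method": "servo_tool", "body": {"series": [[[0, 0, 0], [0, 0, 1], 0.3], [[0, 0, 0], [0, 0, 0], 0.3]]}}

```text
time: 4.15
eef_pos: [483.6, -99.2, -2.1]
tcp_rot: [0.082, 0.997, 0.0, -0.0]
contact_force: [-0.2, 0.4, 0.3]
gripper_width: 55.7
```

{"method": "servo_tool", "body": {"series": [[[0, 0, 0], [0, 0, 1], 0.3], [[0, 0, 0], [0, 0, 0], 0.3]]}}

```text
time: 4.4
eef_pos: [483.6, -99.2, -3.0]
tcp_rot: [0.082, 0.997, 0.0, -0.0]
contact_force: [-0.6, -0.8, 0.1]
gripper_width: 55.3
```

{"method": "servo_tool", "body": {"series": [[[0, 0, 0], [0, 0, 0], 0.1], [[0, 0, 0], [0, 0, 0], -0.1], [[0, 0, 0], [0, 0, 0], -0.3], [[0, 0, 0], [0, 0, 0], -0.3], [[0, 0, 0], [0, 0, 0], -0.3]], "grip_force": 40}}

```text
time: 5.03
eef_pos: [484.6, -99.8, -1.8]
tcp_rot: [0.082, 0.997, -0.0, 0.001]
contact_force: [-1.4, -0.5, 9.6]
gripper_width: 42.5
```

{"method": "servo_tool", "body": {"series": [[[0, 0, 0], [0, 0, -1.5], -0.3], [[0, 0, 0], [0, 0, -20], -0.3], [[0, 0, 0], [0, 0, -40], -0.3], [[0, 0, 0], [0, 0, -40], -0.3], [[0, 0, 0], [0, 0, -20], -0.3], [[0, 0, 0], [0, 0, 0], -0.3]]}}

```text
time: 5.78
eef_pos: [484.7, -99.6, 119.9]
tcp_rot: [0.082, 0.997, -0.001, 0.002]
contact_force: [-0.6, -0.7, -1.4]
gripper_width: 43.1
```

```bash
python3 - <<'E'
from plant import bot
from h import *
s=bot.observe();c=bot.capture("wrist");cv2.imwrite("pics/w2.png",c["frame"][...,::-1]);pickle.dump((s,c),open("w2.pkl","wb"))
print(s)
E
```

```text
{'time': 5.775, 'qpos': array([-4.43114993e-01,  1.35590143e-01,  1.90415564e+00,  5.29961218e-05,
        1.09850639e+00, -1.85020454e+00]), 'qd': array([-0.00088145,  0.03860126,  0.0347957 ,  0.00035442, -0.01977631,
       -0.00183184]), 'joint_efforts': array([ 1.26145575e-01, -3.93905210e+01, -3.18113279e+01,  1.03171833e-02,
        2.33952762e-01, -8.97274276e-05]), 'eef_pos': array([484.71016182, -99.62934378, 119.88216789]), 'tcp_rot': array([ 8.17738794e-02,  9.96649508e-01, -5.68261253e-04,  1.57077652e-03]), 'contact_force': array([-0.62970422, -0.735495  , -1.36315141]), 'torque': array([-0.03717633,  0.00176597,  0.01610933]), 'gripper_width': 43.063400446334875}
```

View pics/w2.png

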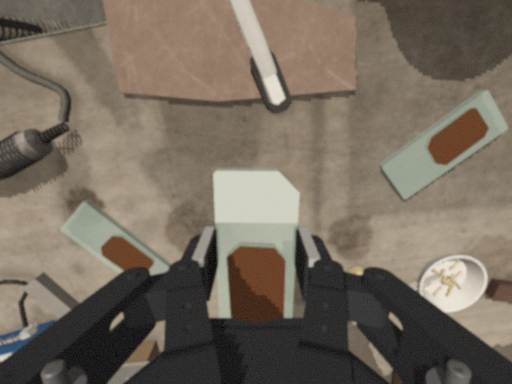

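{"method": "servo_tool", "body": {"series": [[[0, 0, 0], [13.75, 49.4, -10], -0.3], [[0, 0, 0], [13.75, 49.4, -10], -0.3], [[0, 0, 0], [13.75, 49.4, -10], -0.3], [[0, 0, 0], [13.75, 49.4, -10], -0.3], [[0, 0, 0], [13.75, 49.4, -10], -0.3], [[0, 0, 0], [13.75, 49.4, 0], -0.3], [[0, 0, 0.1757], [0, 0, 0], -0.3], [[0, 0, 0.1757], [0, 0, 0], -0.3]]}}

```text
time: 6.82
eef_pos: [449.1, 207.4, 166.3]
tcp_rot: [0.257, 0.967, -0.001, -0.002]
contact_force: [-0.6, 0.2, -2.0]
gripper_width: 42.7
```

{"method": "servo_tool", "body": {"series": [[[0, 0, 0.1757], [0, 0, 0], -0.3], [[0, 0, 0.1757], [0, 0, 0], -0.3], [[0, 0, 0.1757], [0, 0, 0], -0.3], [[0, 0, 0.1757], [0, 0, 0], -0.3], [[0, 0, 0.1757], [0, 0, 0], -0.3], [[0, 0, 0.1757], [0, 0, 0], -0.3], [[0, 0, 0.1757], [0, 0, 0], -0.3], [[0, 0, 0.1757], [0, 0, 0], -0.3]]}}

```text
time: 7.82
eef_pos: [449.4, 206.4, 166.3]
tcp_rot: [0.821, 0.571, -0.002, -0.001]
contact_force: [0.1, -0.1, -1.2]
gripper_width: 42.6
```

{"method": "servo_tool", "body": {"series": [[[0, 0, 0.1757], [0, 0, 0], -0.3], [[0, 0, 0.1757], [0, 0, 0], -0.3], [[0, 0, 0], [0, 0, 0], -0.3]]}}

```text
time: 8.2
eef_pos: [449.5, 206.4, 166.6]
tcp_rot: [0.907, 0.422, -0.002, -0.0]
contact_force: [0.3, -0.7, -1.4]
gripper_width: 42.8
```

```bash
python3 - <<'E'
from plant import bot
from h import *
s=bot.observe();c=bot.capture("wrist");cv2.imwrite("pics/w3.png",c["frame"][...,::-1]);pickle.dump((s,c),open("w3.pkl","wb"))
print(s["time"],s["qpos"],s["eef_pos"],R.from_quat(s["tcp_rot"]).as_matrix().round(3))
E
```

```text
8.2 [1.90021005e-01 7.36301428e-02 1.86520190e+00 4.05863975e-05
 1.20614022e+00 8.89920621e-01] [449.54315661 206.4374065  166.63141283] [[ 0.644  0.765 -0.003]
 [ 0.765 -0.644 -0.001]
 [-0.003 -0.002 -1.   ]]
```

View pics/w3.png

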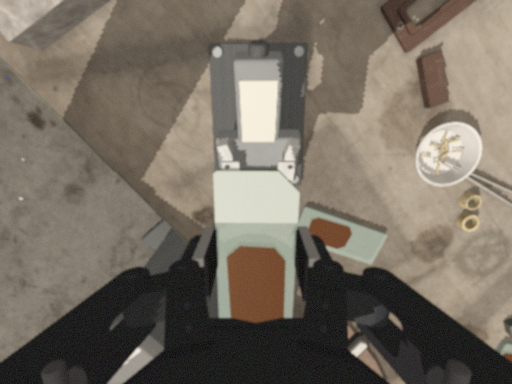

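Viewer is nicely aligned: box sides x≈236–281, bed bottom hidden behind the plate at row ~170. Back off to see the low end.

{"method": "servo_tool", "body": {"series": [[[0, 0, 0], [-40, 0, 0], -0.3], [[0, 0, 0], [-35, 0, 0], -0.3], [[0, 0, 0], [0, 0, 0], -0.3], [[0, 0, 0], [0, 0, 0], -0.3]]}}

```text
time: 8.75
eef_pos: [402.6, 149.5, 168.5]
tcp_rot: [0.907, 0.422, 0.0, -0.0]
contact_force: [0.3, 0.5, -1.1]
gripper_width: 43.0
```

```bash
python3 - <<'E'
from plant import bot
from h import *
s=bot.observe();c=bot.capture("wrist");pickle.dump((s,c),open("w4.pkl","wb"))
print(s["time"],s["eef_pos"])
a=pickle.load(open("w3.pkl","rb"))[1]["frame"];b=c["frame"]
z=lambda f,x,y,w,h,k:cv2.resize(f[y:y+h,x:x+w],None,fx=k,fy=k,interpolation=cv2.INTER_CUBIC)
cv2.imwrite("pics/w4.png",np.hstack([z(a,200,35,120,180,3.33),z(b,200,0,120,180,3.33)])[...,::-1])
E
```

```text
8.75 [402.61635556 149.48091524 168.52234889]
```

View pics/w4.png

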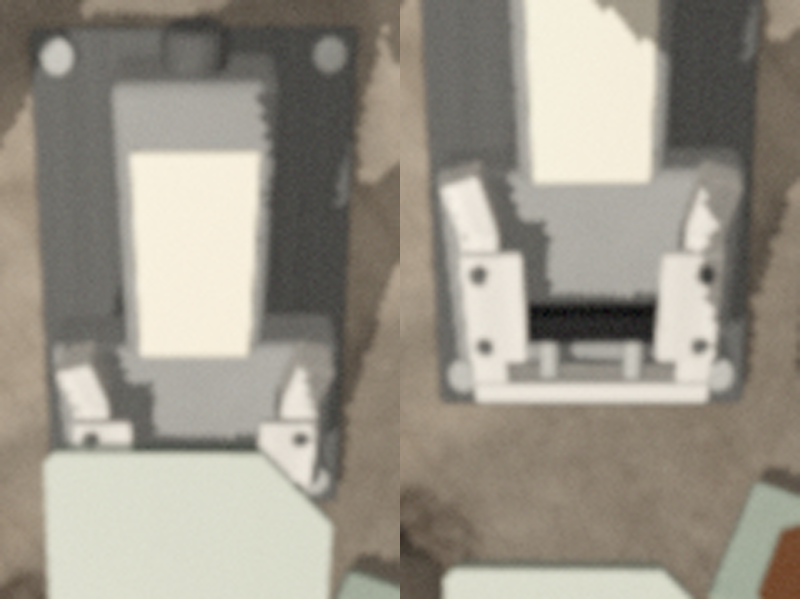

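Crops: lip upper-inner corners at left crop (131,423)/(259,423), right crop (521,252)/(660,252); lit window's lower corners at (141,355)/(249,355) and (532,183)/(655,183); plate's frosted edge in both.

```bash
cat > m.py <<'E'
from h import *
np.set_printoptions(precision=1,suppress=True)
s3,c3=pickle.load(open("w3.pkl","rb"));s4,c4=pickle.load(open("w4.pkl","rb"));P3,P4=P(c3,s3),P(c4,s4)
k=3.3333
f=lambda l,x0,ox,oy:np.array([(ox+(x-x0+.5)/k-.5,oy+(y+.5)/k-.5) for x,y in l])
a=f([(131,423),(259,423),(141,355),(249,355)],0,200,35);b=f([(521,252),(660,252),(532,183),(655,183)],400,200,0)
X=tri(P3,P4,a,b);print(X)
sf=onz(P3,f([(57,57),(330,55)],0,200,35),5);sn=onz(P4,f([(459,376),(721,376)],400,200,0),5)
print(sf,sn,"centre",(sf.mean(0)+sn.mean(0))/2)
d=sf.mean(0)-sn.mean(0);print("yaw",np.degrees(np.arctan2(d[1],d[0])),np.linalg.norm(d),[np.degrees(np.arctan2(-(q[1]-q[0])[0],(q[1]-q[0])[1]))%360-180 for q in(sf,sn,X[:2,:2],X[2:,:2])])
# model: lip top edge at bed x=19,z=12(+t) ; windows corner on bed
u=np.array([np.cos(.87),np.sin(.87)])
def hgt(px,Pm,z):return onz(Pm,px,z).mean(0)
for z in (60,62,64): print(z,hgt(a[:2],P3,z),hgt(b[:2],P4,z),np.diff(onz(P4,b[:2],z),axis=0))
# foot-bed edge at z 42
e=f([(528,302),(657,302)],400,200,0);print("bedend z42",onz(P4,e,42))
# plate in tool frame
for t in(-8,-10,-12):
  H=c3["hand_eye"]
  for px in[(214,170),(277,170),(299,190)]:
    r=H[:3,:3]@np.linalg.solve(c3["camera_matrix"],[*px,1]);print(t,H[:3,3]+r*(t-H[2,3])/r[2])
E
python3 m.py
```

```text
[[454.8 237.5  65.6]
 [481.7 214.8  65.5]
 [468.  249.2  56.5]
 [491.6 229.3  56.5]]
[[501.6 331.1]
 [566.  277.7]] [[415.3 230. ]
 [481.1 174.7]] centre [491.  253.4]
yaw 50.016605684434964 133.22806189667153 [np.float64(50.336019569386195), np.float64(49.96255932489453), np.float64(49.97261249676589), np.float64(49.97228869953676)]
60 [467.7 225.2] [468.5 226.7] [[ 27.6 -23.2]]
62 [468.  225.5] [468.4 226.6] [[ 27.4 -23. ]]
64 [468.2 225.8] [468.2 226.4] [[ 27.1 -22.8]]
bedend z42 [[448.  229.5]
 [475.8 206.1]]
-8 [ 44.1 -21.6  -8. ]
-8 [44.1 10.6 -8. ]
-8 [33.5 22.3 -8. ]
-10 [ 44.5 -21.3 -10. ]
-10 [ 44.6  10.4 -10. ]
-10 [ 34.1  22.  -10. ]
-12 [ 45. -21. -12.]
-12 [ 45.   10.2 -12. ]
-12 [ 34.7  21.7 -12. ]
```

{"method": "servo_tool", "body": {"series": [[[0, 0.1745, 0], [0, 0.8, 0], -0.3], [[0, 0.1745, 0], [0, 0, 0], -0.3], [[0, 0.1746, 0], [0, 0, 0], -0.3], [[0, 0, 0], [41, 0, 0], -0.3], [[0, 0, 0], [41, 0, 0], -0.3], [[0, 0, 0], [40, 0, 30], -0.3], [[0, 0, 0], [0, 0, 40], -0.3], [[0, 0, 0], [0, 0, 30], -0.3]]}}

```text
time: 9.8
eef_pos: [503.7, 269.3, 141.6]
tcp_rot: [0.876, 0.408, 0.234, -0.109]
contact_force: [0.4, -0.2, -1.6]
gripper_width: 42.6
```

{"method": "servo_tool", "body": {"series": [[[0, 0, 0], [0, 0, 10], -0.3], [[0, 0, 0], [0, 0, 0], -0.3], [[0, 0, 0], [0, 0, 0], -0.3]]}}

```text
time: 10.18
eef_pos: [507.2, 271.4, 135.5]
tcp_rot: [0.876, 0.407, 0.236, -0.109]
contact_force: [-0.5, -0.2, -1.3]
gripper_width: 42.8
```

```bash
cat > st.py <<'E'
from plant import bot
from h import *
np.set_printoptions(precision=3,suppress=True)
s=bot.observe()
Rb=R.from_euler("ZY",[50,-30],degrees=True).as_matrix();B=np.array([462.7,219.3,42.5])
M=Rb.T@R.from_quat(s["tcp_rot"]).as_matrix()
print(s["time"],"bed TCP",Rb.T@(s["eef_pos"]-B),"force bed",Rb.T@s["contact_force"],"w",s["gripper_width"])
print("rot err (tool, vs flipped bed)",R.from_matrix((M@np.diag([1,-1,-1]))).as_rotvec(),"q",s["qpos"])
E
python3 st.py; python3 - <<'E'
from plant import bot
from h import *
s=bot.observe();c=bot.capture("scene");d=bot.capture("side");w=bot.capture("wrist")
pickle.dump((s,w),open("w5.pkl","wb"))
z=lambda f,x,y,ww,h,k:cv2.resize(f[y:y+h,x:x+ww],None,fx=k,fy=k,interpolation=cv2.INTER_CUBIC)
cv2.imwrite("pics/v5.png",np.hstack([z(c["frame"],130,90,100,150,4),z(d["frame"],120,100,100,150,4)])[...,::-1])
E
```

```text
10.175 bed TCP [105.828  -0.549  46.25 ] force bed [-1.04   0.25  -0.953] w 42.77686282808692
rot err (tool, vs flipped bed) [-0.003 -0.001 -0.002] q [0.078 0.042 2.073 0.568 0.722 0.404]
```

View pics/v5.png

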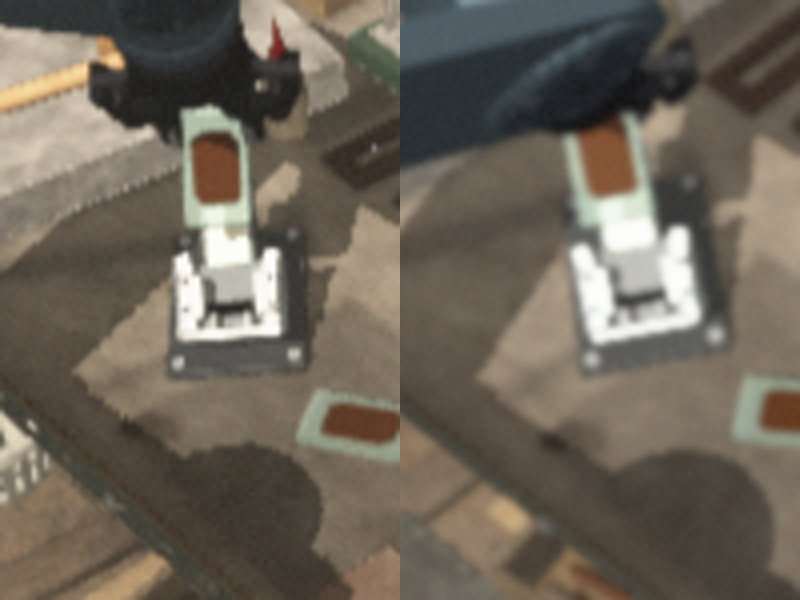

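Scene view confirms the plate, gripped across its edges, is in line above the bed with its plain end pointing down. Lower now.

{"method": "servo_tool", "body": {"series": [[[0, 0, 0], [0, -0.7, 20], -0.3], [[0, 0, 0], [0, 0, 15], -0.3], [[0, 0, 0], [0, 0, 6], -0.3], [[0, 0, 0], [0, 0, 0], -0.3], [[0, 0, 0], [0, 0, 0], -0.3]]}}

```text
time: 10.95
eef_pos: [519.5, 287.6, 99.5]
tcp_rot: [0.876, 0.407, 0.235, -0.109]
contact_force: [0.2, -0.1, -0.7]
gripper_width: 42.3
```

{"method": "servo_tool", "body": {"series": [[[0, 0, 0], [0, 0, 2], -0.3], [[0, 0, 0], [0, 0, 0], -0.3]]}}

```text
time: 11.2
eef_pos: [519.9, 288.4, 97.2]
tcp_rot: [0.876, 0.407, 0.235, -0.109]
contact_force: [0.7, 0.1, -1.1]
gripper_width: 42.6
```

{"method": "servo_tool", "body": {"series": [[[0, 0, 0], [0, 0, 2], -0.3], [[0, 0, 0], [0, 0, 0], -0.3]]}}

```text
time: 11.45
eef_pos: [520.4, 289.3, 95.1]
tcp_rot: [0.876, 0.407, 0.235, -0.109]
contact_force: [-0.9, 0.5, -1.2]
gripper_width: 42.5
```

```bash
python3 st.py
```

```text
11.45 bed TCP [104.874   0.738   0.239] force bed [-0.809  1.002 -0.937] w 42.534467175687794
rot err (tool, vs flipped bed) [-0.001  0.    -0.003] q [0.116 0.163 2.044 0.619 0.63  0.367]
```

Estimated underside 2 mm above the bed; feel for contact in 1 mm steps.

{"method": "servo_tool", "body": {"series": [[[0, 0, 0], [0, 0.5, 1], -0.3], [[0, 0, 0], [0, 0, 0], -0.3]]}}

```text
time: 11.7
eef_pos: [521.2, 289.3, 94.4]
tcp_rot: [0.876, 0.407, 0.235, -0.109]
contact_force: [-0.1, 0.3, -0.1]
gripper_width: 42.5
```

{"method": "servo_tool", "body": {"series": [[[0, 0, 0], [0, 0, 1], -0.3], [[0, 0, 0], [0, 0, 0], -0.3]]}}

```text
time: 11.95
eef_pos: [521.5, 289.6, 93.9]
tcp_rot: [0.876, 0.407, 0.235, -0.109]
contact_force: [-3.8, -3.6, 5.0]
gripper_width: 42.9
```

{"method": "servo_tool", "body": {"series": [[[0, 0, 0], [0, 0, 1], -0.3], [[0, 0, 0], [0, 0, 0], -0.3]]}}

```text
time: 12.2
eef_pos: [521.6, 289.7, 93.8]
tcp_rot: [0.876, 0.407, 0.235, -0.109]
contact_force: [-13.6, -11.3, 19.0]
gripper_width: 43.1
```

```bash
python3 st.py
```

```text
12.2 bed TCP [105.154   0.117  -1.483] force bed [-5.536  3.178 25.157] w 43.059703153184415
rot err (tool, vs flipped bed) [-0.001  0.    -0.002] q [0.117 0.169 2.041 0.621 0.628 0.363]
```

{"method": "servo_tool", "body": {"series": [[[0, 0, 0], [0, 0, -1.3], -0.3], [[0, 0, 0], [-6, 0, 0], -0.3], [[0, 0, 0], [-6, 0, 0], -0.3], [[0, 0, 0], [0, 0, 0], -0.3]]}}

```text
time: 12.7
eef_pos: [514.7, 281.2, 87.7]
tcp_rot: [0.876, 0.407, 0.235, -0.109]
contact_force: [-2.1, -2.7, 4.0]
gripper_width: 42.6
```

```bash
python3 st.py
```

```text
12.7 bed TCP [92.579 -0.05  -1.241] force bed [-1.007 -0.152  5.152] w 42.577321246526346
rot err (tool, vs flipped bed) [-0.002  0.    -0.003] q [0.099 0.161 2.067 0.641 0.621 0.327]
```

{"method": "servo_tool", "body": {"series": [[[0, 0, 0], [-5, 0, 0], -0.3], [[0, 0, 0], [-5, 0, 0], -0.3], [[0, 0, 0], [0, 0, 0], -0.3]]}}

```text
time: 13.08
eef_pos: [509.1, 274.6, 82.8]
tcp_rot: [0.876, 0.407, 0.235, -0.109]
contact_force: [-1.4, -2.7, 4.9]
gripper_width: 43.0
```

```bash
python3 st.py
```

```text
13.075 bed TCP [82.652  0.038 -1.216] force bed [-0.108 -0.684  5.686] w 42.96459975489819
rot err (tool, vs flipped bed) [-0.002  0.    -0.003] q [0.085 0.157 2.086 0.658 0.616 0.296]
```

{"method": "servo_tool", "body": {"series": [[[0, 0, 0], [-4, 0, 0], -0.3], [[0, 0, 0], [-4, 0, 0], -0.3], [[0, 0, 0], [0, 0, 0], -0.3]]}}

```text
time: 13.45
eef_pos: [504.6, 269.4, 78.8]
tcp_rot: [0.876, 0.407, 0.235, -0.109]
contact_force: [-0.9, -2.2, 6.2]
gripper_width: 42.5
```

{"method": "servo_tool", "body": {"series": [[[0, 0, 0], [-3, 0, 0], -0.3], [[0, 0, 0], [-3, 0, 0], -0.3], [[0, 0, 0], [0, 0, 0], -0.3]]}}

```text
time: 13.82
eef_pos: [501.2, 265.5, 75.8]
tcp_rot: [0.876, 0.407, 0.235, -0.109]
contact_force: [-1.0, -1.4, 4.8]
gripper_width: 42.6
```

```bash
python3 st.py; python3 - <<'E'
from plant import bot
from h import *
c=bot.capture("scene");d=bot.capture("side");w=bot.capture("wrist")
z=lambda f,x,y,ww,h,k:cv2.resize(f[y:y+h,x:x+ww],None,fx=k,fy=k,interpolation=cv2.INTER_CUBIC)
cv2.imwrite("pics/v6.png",np.hstack([z(c["frame"],150,120,76,100,5),z(d["frame"],145,130,76,100,5)])[...,::-1])
E
```

```text
13.825 bed TCP [68.749  0.177 -1.25 ] force bed [ 0.935 -0.182  5.052] w 42.587703612211406
rot err (tool, vs flipped bed) [-0.002 -0.    -0.003] q [0.064 0.151 2.114 0.682 0.609 0.251]
```

View pics/v6.png

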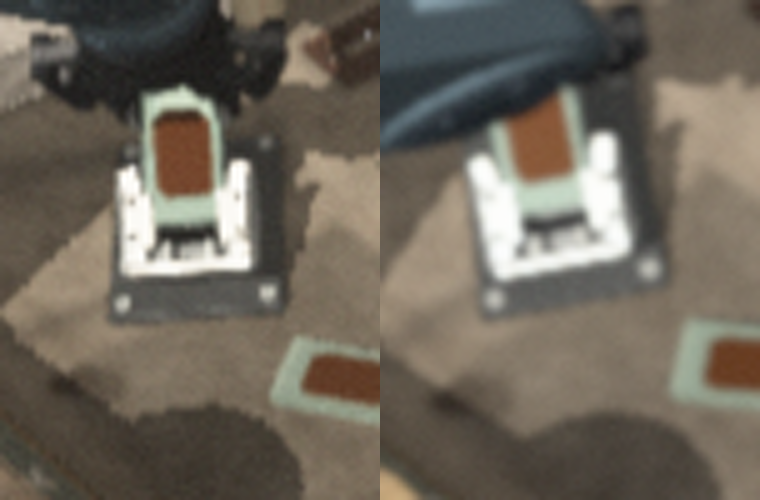

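Plate's plain end is under the lips, just above the black foot (scene crop ~(187,228)). Now press, watching the force along the slope.

{"method": "servo_tool", "body": {"series": [[[0, 0, 0], [-2.5, 0, 0], -0.3], [[0, 0, 0], [-2.5, 0, 0], -0.3], [[0, 0, 0], [0, 0, 0], -0.3]]}}

```text
time: 14.35
eef_pos: [498.6, 262.3, 73.4]
tcp_rot: [0.876, 0.407, 0.235, -0.109]
contact_force: [0.4, 0.1, 5.0]
gripper_width: 42.8
```

```bash
python3 st.py
```

```text
14.35 bed TCP [63.933  0.175 -1.238] force bed [ 2.848 -0.266  4.176] w 42.75096773589423
rot err (tool, vs flipped bed) [-0.002 -0.    -0.003] q [0.057 0.149 2.123 0.69  0.607 0.234]
```

{"method": "servo_tool", "body": {"series": [[[0, 0, 0], [-2, 0, 0], -0.3], [[0, 0, 0], [-2, 0, 0], -0.3], [[0, 0, 0], [0, 0, 0], -0.3]]}}

```text
time: 14.72
eef_pos: [496.5, 259.8, 71.5]
tcp_rot: [0.876, 0.407, 0.235, -0.109]
contact_force: [1.2, 1.1, 5.5]
gripper_width: 42.4
```

```bash
python3 st.py
```

```text
14.725 bed TCP [60.147  0.159 -1.227] force bed [ 4.101 -0.204  3.94 ] w 42.410905166379465
rot err (tool, vs flipped bed) [-0.002 -0.001 -0.003] q [0.051 0.147 2.131 0.698 0.605 0.221]
```

{"method": "servo_tool", "body": {"series": [[[0, 0, 0], [-1.5, 0, 0], -0.3], [[0, 0, 0], [-1, 0, 0], -0.3], [[0, 0, 0], [0, 0, 0], -0.3]]}}

```text
time: 15.1
eef_pos: [495.2, 258.2, 70.3]
tcp_rot: [0.876, 0.407, 0.235, -0.109]
contact_force: [1.1, 1.8, 5.7]
gripper_width: 42.8
```

```bash
python3 st.py
```

```text
15.1 bed TCP [57.816  0.152 -1.223] force bed [4.646 0.316 3.939] w 42.76778587374194
rot err (tool, vs flipped bed) [-0.002 -0.001 -0.003] q [0.047 0.146 2.135 0.702 0.604 0.212]
```

{"method": "servo_tool", "body": {"series": [[[0, 0, 0], [-1, 0, 0], -0.3], [[0, 0, 0], [0, 0, 0], -0.3]]}}

```text
time: 15.35
eef_pos: [494.6, 257.6, 69.9]
tcp_rot: [0.876, 0.407, 0.235, -0.109]
contact_force: [1.6, 2.5, 4.7]
gripper_width: 42.6
```

```bash
python3 st.py
```

```text
15.35 bed TCP [56.872  0.142 -1.207] force bed [4.877 0.362 2.614] w 42.569767123212685
rot err (tool, vs flipped bed) [-0.002 -0.001 -0.003] q [0.045 0.146 2.137 0.704 0.604 0.209]
```

{"method": "servo_tool", "body": {"series": [[[0, 0, 0], [-1, 0, 0], -0.3], [[0, 0, 0], [0, 0, 0], -0.3]]}}

```text
time: 15.6
eef_pos: [494.0, 256.9, 69.4]
tcp_rot: [0.876, 0.407, 0.235, -0.109]
contact_force: [2.4, 4.6, 5.8]
gripper_width: 42.5
```

```bash
python3 st.py
```

```text
15.6 bed TCP [55.846  0.192 -1.225] force bed [7.283 1.063 2.474] w 42.50036178803706
rot err (tool, vs flipped bed) [-0.002 -0.001 -0.003] q [0.044 0.146 2.139 0.706 0.603 0.205]
```

{"method": "servo_tool", "body": {"series": [[[0, 0, 0], [-0.7, 0, 0], -0.3], [[0, 0, 0], [0, 0, 0], -0.3]]}}

```text
time: 15.85
eef_pos: [493.7, 256.5, 69.1]
tcp_rot: [0.876, 0.407, 0.235, -0.109]
contact_force: [2.7, 3.3, 5.6]
gripper_width: 42.4
```

```bash
python3 st.py
```

```text
15.85 bed TCP [55.199  0.173 -1.211] force bed [6.456 0.069 2.734] w 42.38228739038
rot err (tool, vs flipped bed) [-0.002 -0.001 -0.003] q [0.043 0.145 2.14  0.707 0.603 0.203]
```

{"method": "servo_tool", "body": {"series": [[[0, 0, 0], [-0.5, 0, 0], -0.3], [[0, 0, 0], [0, 0, 0], -0.3]]}}

```text
time: 16.1
eef_pos: [493.6, 256.4, 69.0]
tcp_rot: [0.876, 0.407, 0.235, -0.109]
contact_force: [3.5, 5.6, 5.2]
gripper_width: 42.5
```

```bash
python3 st.py
```

```text
16.1 bed TCP [55.012  0.155 -1.197] force bed [8.242 0.902 1.241] w 42.503451249904124
rot err (tool, vs flipped bed) [-0.002 -0.001 -0.003] q [0.042 0.145 2.141 0.708 0.603 0.201]
```

{"method": "servo_tool", "body": {"series": [[[0, 0, 0], [-0.4, 0, 0], -0.3], [[0, 0, 0], [0, 0, 0], -0.3], [[0, 0, 0], [0, 0, 0], -0.3]]}}

```text
time: 16.48
eef_pos: [493.5, 256.3, 69.0]
tcp_rot: [0.876, 0.407, 0.236, -0.109]
contact_force: [4.0, 7.1, 4.7]
gripper_width: 42.6
```

```bash
python3 st.py; python3 - <<'E'
from plant import bot
from h import *
c=bot.capture("scene");d=bot.capture("side")
z=lambda f,x,y,ww,h,k:cv2.resize(f[y:y+h,x:x+ww],None,fx=k,fy=k,interpolation=cv2.INTER_CUBIC)
cv2.imwrite("pics/v7.png",np.hstack([z(c["frame"],150,120,76,100,5),z(d["frame"],145,130,76,100,5)])[...,::-1])
E
python3 st.py
```

```text
16.475 bed TCP [54.943  0.158 -1.157] force bed [9.303 1.434 0.109] w 42.60515138412764
rot err (tool, vs flipped bed) [-0.002 -0.002 -0.003] q [0.042 0.145 2.141 0.709 0.603 0.2  ]
16.575 bed TCP [54.987  0.128 -1.14 ] force bed [8.347 1.66  0.381] w 42.628695649513205
rot err (tool, vs flipped bed) [-0.002 -0.002 -0.003] q [0.042 0.145 2.141 0.709 0.603 0.2  ]
```

View pics/v7.png

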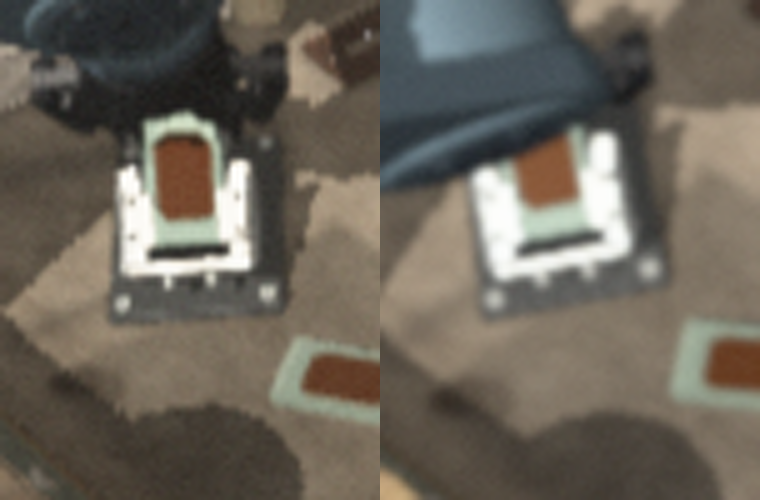

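Pictures: the foot bar (scene crop ~(188,252)) has moved down against the base, pins now protruding at ~(190,282); plate still square under the lips. Quick numeric lamp check from pictures already taken, against the one before pressing.

```bash
python3 - <<'E'
import cv2
a=cv2.imread("pics/v6.png");b=cv2.imread("pics/v7.png")
print("horn BGR",a[145:185,170:200].mean((0,1)),b[165:205,170:200].mean((0,1)))
print("glass edge",a[200:215,170:205].mean((0,1)),b[225:238,170:205].mean((0,1)))
E
python3 st.py
```

```text
horn BGR [ 45.2075      70.35666667 116.66333333] [ 45.85666667  71.43916667 117.39166667]
glass edge [179.30857143 201.13904762 185.90095238] [182.29450549 203.93846154 188.19120879]
16.575 bed TCP [54.987  0.128 -1.14 ] force bed [8.347 1.66  0.381] w 42.628695649513205
rot err (tool, vs flipped bed) [-0.002 -0.002 -0.003] q [0.042 0.145 2.141 0.709 0.603 0.2  ]
```

{"method": "servo_tool", "body": {"series": [[[0, 0, 0], [-0.2, 0, 0], -0.3], [[0, 0, 0], [0, 0, 0], -0.3], [[0, 0, 0], [0, 0, 0], -0.3], [[0, 0, 0], [0, 0, 0], -0.3]]}}

```text
time: 17.08
eef_pos: [493.6, 256.3, 69.0]
tcp_rot: [0.876, 0.407, 0.236, -0.109]
contact_force: [5.0, 7.4, 4.1]
gripper_width: 42.4
```

```bash
python3 st.py; python3 -c "
from plant import bot
print(bot.finish_job())"
```

```text
17.075 bed TCP [54.966  0.117 -1.115] force bed [ 9.712  0.875 -0.907] w 42.362685869801496
rot err (tool, vs flipped bed) [-0.002 -0.002 -0.003] q [0.041 0.145 2.142 0.71  0.603 0.199]
the job is handed in; nothing more can be done
None
```

I handed the job in at 17.1 s. The labelled plate is on the bed, held by its long edges at 40 N, with its plain end under the lips, the foot pressed to its stop and the frosted end at the top, label up. I did not touch the other two plates.

- **Foot home:** The force along the slope rose at roughly the spring's rate over about 10 mm of travel. It then hit a firm stop at bed x = 55.0 mm, where I had predicted 55.5 mm. The last 0.6 mm of commanded push moved the tool hardly at all.
- **Final push:** It holds about 9–10 N down the slope, against the spring's 5.4 N. The largest contact force I read was about 29 N, on the bed when first laying the plate down.
- **Lamp not confirmed:** The pictures showed the foot bar moved down, but no brightness change that would prove the lamp is lit. That the foot is home rests on the force and position readings.
- **Gripper width:** It read 42.4–43.1 mm on the 44 mm plate throughout, which I took as sensor offset. The tool pose showed no sign of the plate slipping.

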